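# Wash the stencil brush and shut the pot

## Task

Wash the red-handled stencil brush: holding it upright, dip its bristles into the open steel washing pot until they are entirely below the rim, then lower it gently until it stands on its bristles in the blue drip tray, and only then let go. After that swing the pot's lid fully shut. Do not ram the brush into the pot or the tray, and leave the other brush, the jar, the bottle and the storage box where they are.

Things in the scene. Friction and masses are not known exactly. Their poses are not given: they have to be found in the camera images.
- red_brush: stencil brush to wash, loose, standing upright on its bristles, 130 mm tall, about 0.12 kg, round. Origin at the centre of the flat bristle end (underside), z up along the handle. From the bottom: grey bristles 41 mm diameter up to 36 mm, steel ferrule 43 mm diameter up to 57 mm, waist 24 mm diameter, then a red round handle 29 mm diameter from 82 to 118 mm, rounded off at 130 mm
- red_brush_grip (a point): point on the red brush's axis, in the middle of its red handle, 100 mm above the bristle end; grip here (29 mm diameter)
- yellow_brush: bystander: the same brush with a yellow handle, standing upright; origin at the centre of its bristle end
- pot: round steel brush-washing pot, fixed to the bench, empty, 100 mm outer diameter, 75 mm high, wall 3 mm, inner floor 6 mm above the bench. Origin at the centre of its underside, z up, x towards its hinge (the lid's side)
- pot_rim (a point): centre of the pot's mouth (94 mm clear diameter), at rim height
- lid (a joint): angle of the pot's lid: 0 is shut (flat on the rim), grows as it opens, about 1.57 is upright, most 1.9. The hinge is stiff and the lid stays where it is left; it takes 1 to 2 N at the tongue to swing it
- lid_hinge (a point): hinge of the lid, 53 mm from the pot's axis along the pot's +x, 75.5 mm up; the hinge axis is along the pot's y. The lid is a bare aluminium disc 106 mm in diameter and 5 mm thick, with a green tongue 30 mm wide on the side away from the hinge; disc and tongue together reach 139 mm from the hinge. Shut, the lid lies from the hinge towards the pot's -x
- lid_tongue (a point): middle of the green tongue on the lid's outer face (the top when shut, the face turned away from the mouth when open), 121 mm from the hinge; its frame turns with the lid, z is the outward normal of the outer face
- tray: blue open drip tray, fixed to the bench, 150 mm (its x) by 120 mm (its y), rim 18 mm high, wall 4 mm, inner floor about 5 mm above the bench. Origin at the centre of its underside
- white_jar: bystander: white closed jar, 72 mm diameter, 85 mm tall, loose; origin at the centre of its underside
- dark_bottle: bystander: black bottle with a white cap, 56 mm diameter, 150 mm tall, loose; origin at the centre of its underside
- storage_box: bystander: grey closed storage box, 120 x 170 x 60 mm, loose; origin at the centre of its underside

How it is judged:
By the outcome, as a careful person would: the job done as asked, in the order asked, and still so for the second after the job is handed in, with the robot touching nothing.
It also fails if it takes over 69 s, if anything falls off the work surface, if the arm or the gripper's body presses on something with over 40 N, if the wrist force passes 120 N, or if a joint passes its speed limit or range.

## Robot

A 7-joint arm with a two-finger parallel gripper is mounted at the origin on the work surface. World frame = base frame: x ahead of the robot, y to its left, z up, the work surface at z = 0. Lengths are in m, angles in rad, forces in N, time in s.
With the tool pointing down it reaches from about 0.35 to 0.9 m from the base axis. Payload 19.9 kg.
Tool frame: the origin (TCP) lies at the very end of the fingers, on their centre line; the grasp point (between the pads) lies 19 mm behind it; z points along the fingers, y is the line along which they close (so a half turn about z gives the same grasp; the last joint's range is limited). The gripper opens to 85 mm and grips with 20 to 120 N. Pads are 22 mm wide; open, the fingers measure 114 mm over their backs; the gripper's body (76 mm by 85 mm) begins 54 mm behind the grasp point. The pads swing forward as they close: fully open they stand 13 mm farther back than shut.
Start: joints at [1.181, 0.417, -0.01, 1.614, 0.005, 1.111, -0.053], TCP at [0.213, -0.588, 0.231] pointing down, gripper open.
Joint ranges: [-2.81, 2.81], [-0.39, 2.02], [-1.27, 1.25], [0.06, 2.57], [-1.19, 4.33], [0.19, 2], [-2.82, 2.82]. Speed limits (rad/s): [1.89, 1.89, 2.39, 2.39, 3.01, 3.01, 3.01].

## Interface

Orientations are given as a unit quaternion [w, x, y, z].
In Python, from cell import ctrl, get_image, camera_params, ticket gives the robot as it stands.
- The arm moves only by the tool jog_arm, never from a script. Its arguments are lists of equal length, an entry for each row: "hand": the opening, from -1 (shut) to 1 (fully open); "translation": the shift along the tool's x, y, z as a fraction of full scale, a list of three; "rot": the turn, a rotation vector about the tool's x, y, z as a fraction of full scale, a list of three. A call has exactly 8 rows; each row is the pose to reach, as a shift and turn from the pose commanded when the call began, along the tool's axes at that moment; what a row does not reach only later rows make up. Full scale, the value 1, is 0.15 m for a shift and pi/4 rad for a turn. A row lasts 1/12 s, in which the tool goes at most 41.7 mm and 7.16 degrees, less where a joint would pass 70% of its speed; a pose out of reach is approached as far as the arm can. A call with a number of a shift or a turn outside -1 to 1 is refused whole. A call with a gripper value outside its range is refused whole. The fingers move at their own pace and stop on an object; the grip force is fixed at half the most. Time passes only in rows, so rows that repeat a pose let the fingers close, or fill a call up. It gives the time, the measured TCP pose, the force, the opening and the grip force at its end, in the units of the state.
- ctrl.read_state(): the state, without advancing time (a new reading comes with each control period).
- get_image(name): name is "side" or "top"; returns the picture (400x640x3 uint8, blue, green, red); there is no depth.
- camera_params(name): a dict with "fx", "fy", "cx", "cy" (pixels), "extrinsics" (4x4, takes a point from camera to world coordinates). Camera axes: x right, y down, z forward; pixel columns grow to the right and rows downward; lengths in m; the calibration is good to about 2 mm. A picture is of the moment at which its call begins. camera_params takes no time and is no camera call.
- ticket.finish_job(): hands the job in; it is judged then, once.
The state is a dict: "t": time; "joints": joint angles; "qd": joint speeds; "tau": joint torques, N m; "eef_pos": TCP position; "ee_rot": TCP orientation; "contact_force": force on the tool from outside, world axes, zero at the start; "ft_torque": the same for the moment, N m; "gripper_width": finger opening in m; "finger_force": force on a finger pad.
Only numpy, scipy, OpenCV 4.12 (cv2) and the standard library are available. Lean on these libraries where they do the work, as an engineer would, in place of code of your own. Each camera call takes 0.05 s, during which the arm holds its last target. There are 200 camera calls.

## Working session

There is one attempt and no reset: what is moved stays moved. The work goes in short steps, Python scripts to look and compute and a tool call to move; the robot and the scene stay as the last step left them, time stands still between calls to the robot, and variables do not carry over. Pictures are saved under pics/ and viewed, at most 11 in all, crops included, and the job is handed in when it is done.

Besides the shell and the picture viewer there is one more tool, called after ">>>" as name(argument=value, ...) on one line, values as JSON. jog_arm: Moves the arm, as the interface text tells. Its arguments: {"type":"object","properties":{"hand":{"type":"array","items":{"type":"number"}},"translation":{"type":"array","items":{"type":"array","items":{"type":"number"}}},"rot":{"type":"array","items":{"type":"array","items":{"type":"number"}}}},"required":["hand","translation","rot"]}

```bash
mkdir -p pics; ls; python3 - <<'E'
from cell import ctrl,get_image,camera_params
import cv2,numpy as np
for n in("top","side"):
    cv2.imwrite(f"pics/{n}0.png",get_image(n)); p=camera_params(n); print(n,{k:np.round(v,3).tolist() for k,v in p.items()})
s=ctrl.read_state(); print({k:np.round(v,3).tolist() for k,v in s.items()})
E
```

```text
pics
top {'fx': 465.041, 'fy': 465.041, 'cx': 326.011, 'cy': 200.139, 'extrinsics': [[-0.094, -0.976, 0.198, 0.336], [-0.996, 0.093, -0.018, -0.026], [-0.001, -0.199, -0.98, 1.302], [0.0, 0.0, 0.0, 1.0]]}
side {'fx': 466.652, 'fy': 466.652, 'cx': 318.732, 'cy': 198.719, 'extrinsics': [[-0.984, -0.134, 0.116, 0.424], [-0.178, 0.762, -0.623, 0.86], [-0.005, -0.634, -0.773, 1.192], [0.0, 0.0, 0.0, 1.0]]}
{'t': 0.1, 'joints': [1.181, 0.418, -0.01, 1.614, 0.005, 1.111, -0.053], 'qd': [0.001, -0.001, -0.001, -0.001, 0.0, -0.001, 0.0], 'tau': [0.003, -86.582, 0.681, -43.564, 0.019, 0.005, 0.0], 'eef_pos': [0.213, -0.587, 0.231], 'ee_rot': [-0.001, 0.985, 0.173, -0.0], 'contact_force': [0.594, 0.375, -0.271], 'ft_torque': [0.009, 0.013, -0.008], 'finger_force': 0.0, 'gripper_width': 0.086}
```

View pics/top0.png

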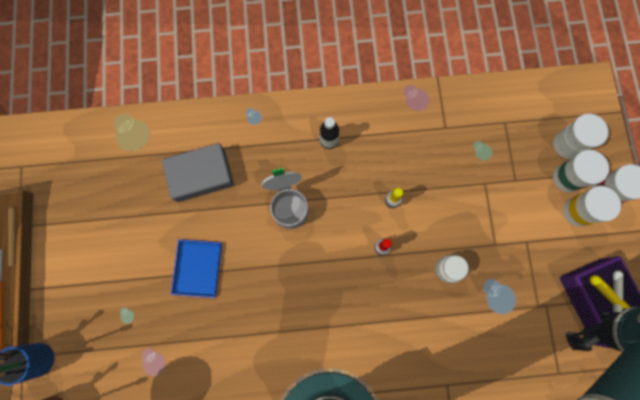

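View pics/side0.png

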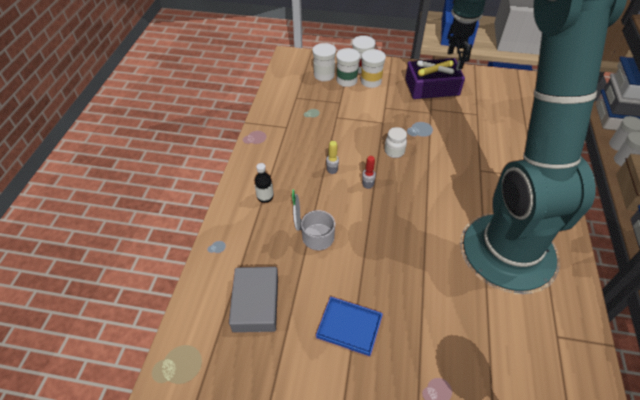

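The top view shows the red brush at about (384,246), the yellow one at (396,195), the pot at (289,208) with its lid open above it at (280,180), and the tray at (198,268). In the side view the red brush is at (369,172), the pot at (318,230) and the tray at (350,325). I'll enlarge both.

```bash
python3 - <<'E'
import cv2
a=cv2.imread("pics/top0.png")[160:320,165:425]; cv2.imwrite("pics/topc.png",cv2.resize(a,None,fx=3,fy=3,interpolation=cv2.INTER_CUBIC))
a=cv2.imread("pics/side0.png")[140:360,220:410]; cv2.imwrite("pics/sidec.png",cv2.resize(a,None,fx=2.7,fy=2.7,interpolation=cv2.INTER_CUBIC))
E
```

```text
(no output)
```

View pics/topc.png

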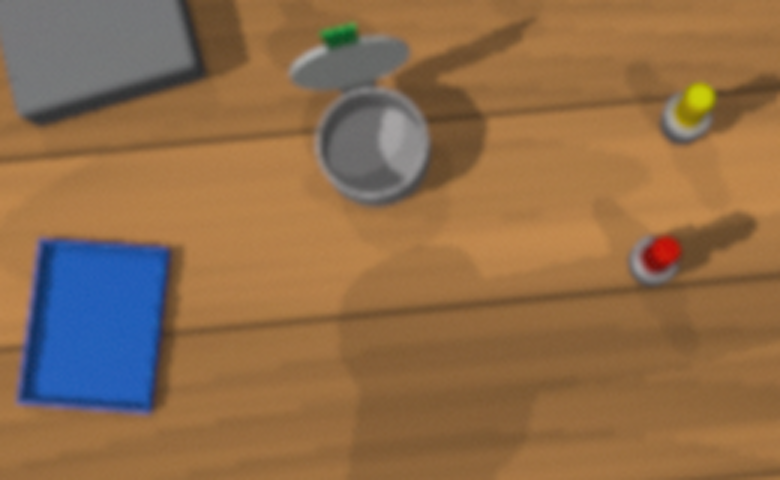

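View pics/sidec.png

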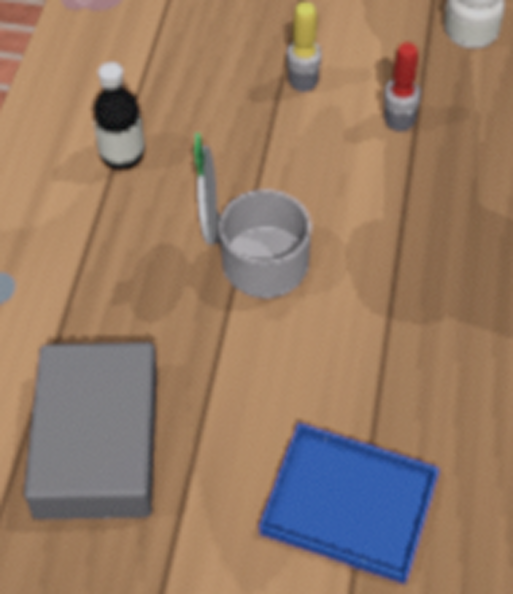

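The crops give these positions. In the top crop the red tip is at (666,248), the pot rim centre at (374,145) and the tongue at (340,36), with the tray corners at (40,238), (171,246), (155,412) and (19,405). In the side crop the red handle is at (405,68), the rim centre at (266,232) and the tongue spans (197,133)–(200,172), with the tray corners at (298,424), (438,467), (404,580) and (261,531).

```bash
cat > h.py <<'E'
import cv2,numpy as np
from cell import ctrl,get_image,camera_params
def ray(n,u,v):
    p=camera_params(n);E=np.array(p["extrinsics"]);d=E[:3,:3]@[(u-p["cx"])/p["fx"],(v-p["cy"])/p["fy"],1]
    return E[:3,3],d
def onz(n,u,v,z):
    o,d=ray(n,u,v);return o+d*(z-o[2])/d[2]
def tri(a,b):
    o1,d1=ray("top",*a);o2,d2=ray("side",*b)
    s=np.linalg.lstsq(np.c_[d1,-d2],o2-o1,rcond=None)[0];p,q=o1+s[0]*d1,o2+s[1]*d2
    return (p+q)/2,np.linalg.norm(p-q)
def T(x,y):return x/3+165-1/3,y/3+160-1/3
def S(x,y):return x/2.7+220-.3,y/2.7+140-.3
def blob(img,lo,hi,roi):
    x0,y0,x1,y1=roi;h=cv2.cvtColor(img,cv2.COLOR_BGR2HSV)[y0:y1,x0:x1];m=cv2.inRange(h,lo,hi)
    if lo[0]==0:m|=cv2.inRange(h,(172,lo[1],lo[2]),(180,255,255))
    ys,xs=np.nonzero(m);return (xs.mean()+x0,ys.mean()+y0),(len(xs),xs.min()+x0,xs.max()+x0,ys.min()+y0,ys.max()+y0)
E
python3 - <<'E'
from h import *
np.set_printoptions(precision=4,suppress=True)
t=cv2.imread("pics/top0.png");s=cv2.imread("pics/side0.png")
for nm,lo,hi,r1,r2 in(("red",(0,170,70),(6,255,255),(370,225,400,262),(355,145,385,185)),("green",(45,120,30),(80,255,255),(260,155,300,185),(285,180,300,215))):
    a,ai=blob(t,lo,hi,r1);b,bi=blob(s,lo,hi,r2);print(nm,a,ai,b,bi,*tri(a,b))
    if nm=="red":print(onz("top",*a,.105),onz("side",*b,.1))
print("tip",onz("top",*T(666,248),.122),onz("side",*S(406,47),.128),"ferr",onz("top",*T(655,262),.05))
print("rim",onz("top",*T(374,145),.075),onz("side",*S(266,232),.075),tri(T(374,145),S(266,232)))
tt=[onz("top",*T(*c),.018) for c in((40,238),(171,246),(155,412),(19,405))]
ss=[onz("side",*S(*c),.018) for c in((298,424),(438,467),(404,580),(261,531))]
for q in(tt,ss):print(np.array(q),np.mean(q,0),[np.linalg.norm(q[i]-q[i-1]) for i in range(4)])
print("disc",tri(T(350,63),S(207,192)),tri(T(290,73),S(209,243)),"tonguetop",tri(T(340,28),S(197,133)))
print("yellow",onz("side",*S(306,50),.1),"box",onz("side",*S(150,500),.06),onz("side",*S(155,345),.06),"bottle",onz("side",*S(110,70),.15),"jar",onz("top",453,268,.085))
E
```

```text
red (np.float64(385.55555555555554), np.float64(243.88888888888889)) (99, np.int64(380), np.int64(391), np.int64(239), np.int64(249)) (np.float64(369.56302521008405), np.float64(165.32773109243698)) (119, np.int64(366), np.int64(373), np.int64(156), np.int64(174)) [ 0.4515 -0.1919  0.0922] 0.0021831075738222958
[ 0.4492 -0.1901  0.105 ] [ 0.4523 -0.1847  0.1   ]
green (np.float64(277.98275862068965), np.float64(171.10344827586206)) (58, np.int64(272), np.int64(283), np.int64(168), np.int64(174)) (np.float64(293.4166666666667), np.float64(197.25)) (12, np.int64(293), np.int64(294), np.int64(193), np.int64(201)) [0.6438 0.0643 0.1957] 0.0004011271883592119
tip [ 0.4512 -0.191   0.122 ] [ 0.454  -0.1939  0.128 ] ferr [ 0.4467 -0.1898  0.05  ]
rim [0.5722 0.0514 0.075 ] [0.5755 0.0614 0.075 ] (array([0.576 , 0.0521, 0.0617]), np.float64(0.0025476659064049252))
[[0.5252 0.3691 0.018 ]
 [0.5063 0.249  0.018 ]
 [0.3577 0.2708 0.018 ]
 [0.3755 0.3927 0.018 ]] [0.4412 0.3204 0.018 ] [np.float64(0.15151790591688916), np.float64(0.12163463331778922), np.float64(0.1501897324996268), np.float64(0.12321298703866322)]
[[0.5074 0.2546 0.018 ]
 [0.3615 0.277  0.018 ]
 [0.3824 0.3976 0.018 ]
 [0.5242 0.3738 0.018 ]] [0.4439 0.3257 0.018 ] [np.float64(0.12043500835971352), np.float64(0.14765297353476953), np.float64(0.12240114085694412), np.float64(0.14375154878102814)]
disc (array([0.6368, 0.0626, 0.1331]), np.float64(0.004044304321842783)) (array([0.6298, 0.1166, 0.1197]), np.float64(0.008424067241179103)) tonguetop (array([0.6429, 0.0613, 0.2265]), np.float64(0.005036994736985407))
yellow [ 0.5729 -0.1958  0.1   ] box [0.6301 0.3796 0.06  ] [0.6651 0.213  0.06  ] bottle [ 0.7804 -0.0778  0.15  ] jar [ 0.3723 -0.3595  0.085 ]
```

```bash
cat >> h.py <<'E'
from scipy.spatial.transform import Rotation as Ro
def go(*tg):
    s=ctrl.read_state();R=Ro.from_quat(s["ee_rot"],scalar_first=True).as_matrix();p=np.array(s["eef_pos"])
    print("t",s["t"],"p",p.round(4),"R",R.round(3).tolist(),"F",np.round(s["contact_force"],1),"w",s["gripper_width"],"q",np.round(s["joints"],2))
    for x in tg:print(x,(R.T@(np.array(x)-p)/.15).round(3))
E
python3 - <<'E'
from h import *
go((.4495,-.19,.231))
p=T(374,145)
print("yaw from disc", [onz("top",*T(*c),.128) for c in((290,73),(411,50))], onz("top",*T(700,95),.125))
E
```

```text
t 0.1 p [ 0.2129 -0.5873  0.2307] R [[0.94, 0.341, -0.0], [0.341, -0.94, 0.001], [-0.0, -0.001, -1.0]] F [ 0.6  0.4 -0.3] w 0.08562436351049695 q [ 1.18  0.42 -0.01  1.61  0.    1.11 -0.05]
(0.4495, -0.19, 0.231) [ 2.386 -1.952  0.   ]
yaw from disc [array([0.63200821, 0.11540612, 0.128     ]), array([0.64255986, 0.00945558, 0.128     ])] [ 0.57975927 -0.23579671  0.125     ]
```

>>> jog_arm(hand=[1, 1, 1, 1, 1, 1, 1, 1], translation=[[0.05, -0.04, 0], [0.15, -0.12, 0], [0.27, -0.22, 0], [0.4, -0.33, 0], [0.53, -0.43, 0], [0.65, -0.53, 0], [0.75, -0.61, 0], [0.8, -0.65, 0]], rot=[[0, 0, 0], [0, 0, 0], [0, 0, 0], [0, 0, 0], [0, 0, 0], [0, 0, 0], [0, 0, 0], [0, 0, 0]])

```text
t: 0.77
eef_pos: [0.2943, -0.4523, 0.2313]
ee_rot: [-0.0, 0.985, 0.174, 0.0]
contact_force: [1.7, 0.1, 0.4]
gripper_width: 0.0852
finger_force: 0.0
```

>>> jog_arm(hand=[1, 1, 1, 1, 1, 1, 1, 1], translation=[[0.1, -0.08, 0], [0.2, -0.16, 0], [0.32, -0.26, 0], [0.44, -0.36, 0], [0.56, -0.46, 0], [0.68, -0.55, 0], [0.76, -0.62, 0], [0.8, -0.65, 0]], rot=[[0, 0, 0], [0, 0, 0], [0, 0, 0], [0, 0, 0], [0, 0, 0], [0, 0, 0], [0, 0, 0], [0, 0, 0]])

```text
t: 1.43
eef_pos: [0.3731, -0.3206, 0.2313]
ee_rot: [-0.0, 0.985, 0.174, 0.0]
contact_force: [0.6, 0.8, -0.2]
gripper_width: 0.0849
finger_force: 0.0
```

>>> jog_arm(hand=[1, 1, 1, 1, 1, 1, 1, 1], translation=[[0.1, -0.08, 0], [0.22, -0.18, 0], [0.34, -0.28, 0], [0.46, -0.38, 0], [0.58, -0.48, 0], [0.68, -0.57, 0], [0.75, -0.63, 0], [0.785, -0.65, 0]], rot=[[0, 0, 0], [0, 0, 0], [0, 0, 0], [0, 0, 0], [0, 0, 0], [0, 0, 0], [0, 0, 0], [0, 0, 0]])

```text
t: 2.1
eef_pos: [0.4502, -0.1895, 0.2312]
ee_rot: [-0.0, 0.985, 0.174, 0.0]
contact_force: [0.6, -0.2, -0.1]
gripper_width: 0.0853
finger_force: 0.0
```

```bash
python3 - <<'E'
from h import *
a=get_image("top")[200:290,330:440];b=get_image("side")[110:220,320:420]
a=cv2.resize(a,None,fx=4,fy=4,interpolation=cv2.INTER_CUBIC);b=cv2.resize(b,None,fx=3.6,fy=3.6,interpolation=cv2.INTER_CUBIC)
b=cv2.resize(b,(360,360));cv2.imwrite("pics/above.png",np.hstack([a,b]))
go((.4495,-.19,.231),(.4495,-.19,.081))
E
```

```text
t 2.2 p [ 0.4499 -0.1907  0.2312] R [[0.94, 0.342, -0.0], [0.342, -0.94, 0.0], [-0.0, -0.0, -1.0]] F [-0.3  0.4  0.5] w 0.08540089533001054 q [ 0.6   0.19 -0.29  1.94  0.06  1.03 -0.94]
(0.4495, -0.19, 0.231) [-0.001 -0.005  0.001]
(0.4495, -0.19, 0.081) [-1.000e-03 -5.000e-03  1.001e+00]
```

View pics/above.png

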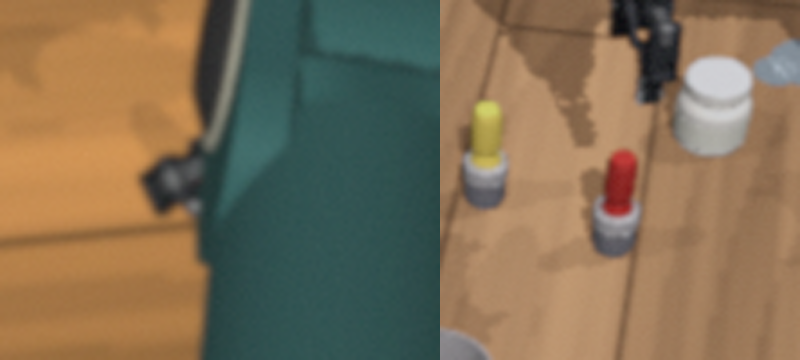

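The arm hides the brush in the top view. In the side view the fingertip is at about pixel (378,136), and both brushes are undisturbed. I'll check the projections.

```bash
python3 - <<'E'
from h import *
def pr(n,P):
    p=camera_params(n);E=np.linalg.inv(np.array(p["extrinsics"]));c=(E@np.r_[P,1])[:3];return (c[0]/c[2]*p["fx"]+p["cx"]).round(1),(c[1]/c[2]*p["fy"]+p["cy"]).round(1)
c=np.array([.45,-.19,.244])
for k in(-.05,.05):
    P=c+k*np.array([.342,-.94,0]);print(P,pr("side",P),pr("top",P))
print("brush pred: side", pr("side",[.45,-.19,.13]),pr("side",[.45,-.19,.0]),pr("top",[.45,-.19,.13]))
E
```

```text
[ 0.4329 -0.143   0.244 ] (np.float64(378.6), np.float64(142.3)) (np.float64(373.5), np.float64(246.4))
[ 0.4671 -0.237   0.244 ] (np.float64(370.4), np.float64(119.8)) (np.float64(412.5), np.float64(227.7))
brush pred: side (np.float64(371.2), np.float64(157.7)) (np.float64(368.1), np.float64(184.7)) (np.float64(386.7), np.float64(242.5))
```

>>> jog_arm(hand=[1, 1, 1, 1, 1, 1, 1, 1], translation=[[0, 0, 0.08], [0, 0, 0.2], [0, 0, 0.36], [0, 0, 0.52], [0, 0, 0.68], [0, 0, 0.84], [0, 0, 0.95], [0, 0, 1.0]], rot=[[0, 0, 0], [0, 0, 0], [0, 0, 0], [0, 0, 0], [0, 0, 0], [0, 0, 0], [0, 0, 0], [0, 0, 0]])

```text
t: 2.87
eef_pos: [0.448, -0.1917, 0.0791]
ee_rot: [-0.001, 0.985, 0.172, -0.001]
contact_force: [-0.5, 0.0, -0.4]
gripper_width: 0.0855
finger_force: 0.0
```

>>> jog_arm(hand=[1, -1, -1, -1, -1, -1, -1, -1], translation=[[0, 0, 0.01], [0, 0, 0.01], [0, 0, 0.01], [0, 0, 0.01], [0, 0, 0.01], [0, 0, 0.01], [0, 0, 0.01], [0, 0, 0.01]], rot=[[0, 0, 0], [0, 0, 0], [0, 0, 0], [0, 0, 0], [0, 0, 0], [0, 0, 0], [0, 0, 0], [0, 0, 0]])

```text
t: 3.53
eef_pos: [0.4501, -0.1906, 0.0805]
ee_rot: [0.0, 0.985, 0.173, 0.0]
contact_force: [-1.3, 2.1, 9.1]
gripper_width: 0.0278
finger_force: 58.3
```

```bash
python3 - <<'E'
from h import *
b=get_image("side")[120:210,310:420]
cv2.imwrite("pics/grip.png",cv2.resize(b,None,fx=5,fy=5,interpolation=cv2.INTER_CUBIC))
go((.4495,-.19,.231),(.573,.054,.231)); print(ctrl.read_state()["finger_force"])
E
```

```text
t 3.5833 p [ 0.4501 -0.1906  0.0805] R [[0.94, 0.341, 0.001], [0.341, -0.94, -0.0], [0.001, 0.001, -1.0]] F [-0.7  1.4  9.2] w 0.027857972321077416 q [ 0.56  0.4  -0.26  2.06  0.16  0.69 -1.03]
(0.4495, -0.19, 0.231) [-1.000e-03 -5.000e-03 -1.003e+00]
(0.573, 0.054, 0.231) [ 1.327 -1.253 -1.003]
58.27265918254852
```

View pics/grip.png

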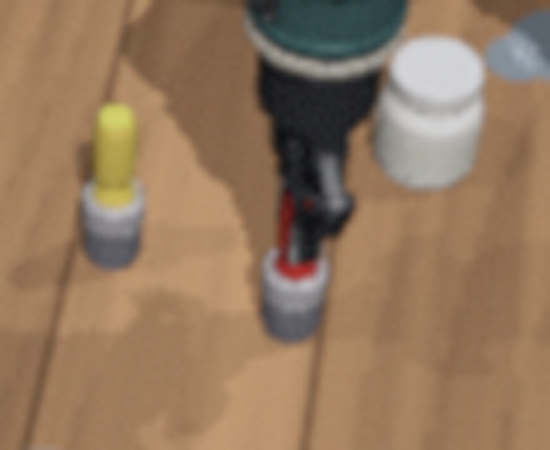

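The red handle is held upright between the fingers (about 300,235 in the crop), and the yellow brush and jar haven't moved. Lifting.

>>> jog_arm(hand=[-1, -1, -1, -1, -1, -1, -1, -1], translation=[[0, 0, -0.05], [0, 0, -0.15], [0, 0, -0.3], [0, 0, -0.46], [0, 0, -0.62], [0, 0, -0.78], [0, 0, -0.9], [0, 0, -0.97]], rot=[[0, 0, 0], [0, 0, 0], [0, 0, 0], [0, 0, 0], [0, 0, 0], [0, 0, 0], [0, 0, 0], [0, 0, 0]])

```text
t: 4.25
eef_pos: [0.4501, -0.1908, 0.2279]
ee_rot: [0.001, 0.985, 0.173, 0.001]
contact_force: [-0.1, 0.6, -1.4]
gripper_width: 0.0276
finger_force: 59.1
```

>>> jog_arm(hand=[-1, -1, -1, -1, -1, -1, -1, -1], translation=[[0.03, -0.03, 0], [0.1, -0.1, 0], [0.19, -0.19, 0], [0.29, -0.28, 0], [0.4, -0.38, 0], [0.5, -0.48, 0], [0.57, -0.56, 0], [0.62, -0.6, 0]], rot=[[0, 0, 0.02], [0, 0, 0.06], [0, 0, 0.1], [0, 0, 0.16], [0, 0, 0.21], [0, 0, 0.26], [0, 0, 0.3], [0, 0, 0.316]])

```text
t: 4.92
eef_pos: [0.5066, -0.0722, 0.2251]
ee_rot: [-0.0, 0.999, 0.05, -0.0]
contact_force: [0.2, 0.3, -1.5]
gripper_width: 0.0277
finger_force: 59.2
```

```bash
python3 - <<'E'
from h import *
go((.566,.054,.231),(.566,.054,.107)); print(ctrl.read_state()["finger_force"])
E
```

```text
t 4.9167 p [ 0.5066 -0.0722  0.2251] R [[0.995, 0.1, -0.001], [0.1, -0.995, 0.001], [-0.001, -0.001, -1.0]] F [ 0.2  0.3 -1.5] w 0.027749502373995073 q [ 0.38  0.24 -0.35  1.89  0.09  1.03 -1.48]
(0.566, 0.054, 0.231) [ 0.478 -0.798 -0.039]
(0.566, 0.054, 0.107) [ 0.478 -0.797  0.788]
59.16723847389221
```

>>> jog_arm(hand=[-1, -1, -1, -1, -1, -1, -1, -1], translation=[[0.03, -0.06, -0.01], [0.09, -0.15, -0.02], [0.16, -0.27, -0.03], [0.24, -0.4, -0.03], [0.32, -0.54, -0.03], [0.4, -0.67, -0.03], [0.46, -0.76, -0.03], [0.48, -0.8, -0.03]], rot=[[0, 0, 0], [0, 0, 0], [0, 0, 0], [0, 0, 0], [0, 0, 0], [0, 0, 0], [0, 0, 0], [0, 0, 0]])

```text
t: 5.58
eef_pos: [0.5666, 0.0545, 0.2297]
ee_rot: [-0.0, 0.999, 0.051, -0.0]
contact_force: [-0.1, -0.0, -1.3]
gripper_width: 0.0281
finger_force: 59.2
```

```bash
python3 - <<'E'
from h import *
a=get_image("top")[150:250,230:340];b=get_image("side")[140:260,270:370]
a=cv2.resize(a,(440,400),interpolation=cv2.INTER_CUBIC);b=cv2.resize(b,(333,400),interpolation=cv2.INTER_CUBIC)
cv2.imwrite("pics/pot.png",np.hstack([a,b]))
go((.566,.054,.231),(.566,.054,.107))
E
```

```text
t 5.6833 p [0.566  0.053  0.2295] R [[0.995, 0.101, -0.001], [0.101, -0.995, 0.0], [-0.001, -0.0, -1.0]] F [ 0.4 -1.4 -1.4] w 0.027435282535354138 q [ 0.18  0.34 -0.4   1.75  0.15  1.08 -1.75]
(0.566, 0.054, 0.231) [ 0.001 -0.007 -0.01 ]
(0.566, 0.054, 0.107) [ 0.001 -0.006  0.817]
```

View pics/pot.png

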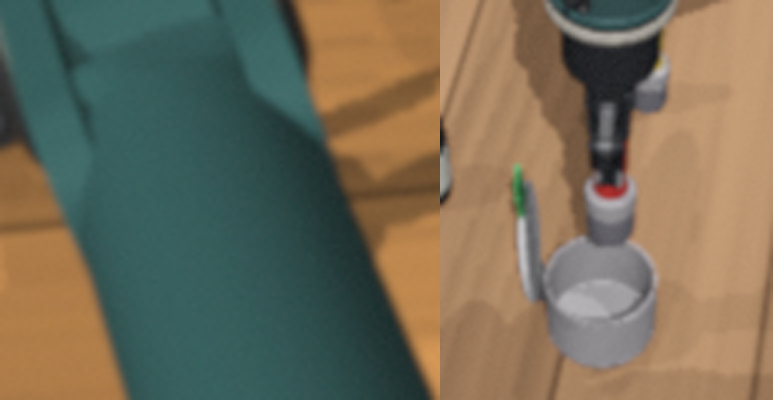

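The brush hangs over the pot mouth with its bristle end at about (610,238), the rim centre at (600,283) and the gripper clear of the lid at (530,235). Dipping.

>>> jog_arm(hand=[-1, -1, -1, -1, -1, -1, -1, -1], translation=[[0, 0, 0.02], [0, 0, 0.06], [0, 0, 0.12], [0, 0, 0.19], [0, 0, 0.26], [0, 0, 0.33], [0, 0, 0.38], [0, 0, 0.4]], rot=[[0, 0, 0], [0, 0, 0], [0, 0, 0], [0, 0, 0], [0, 0, 0], [0, 0, 0], [0, 0, 0], [0, 0, 0]])

```text
t: 6.35
eef_pos: [0.5655, 0.0521, 0.168]
ee_rot: [-0.0, 0.999, 0.05, -0.001]
contact_force: [0.1, -0.1, -2.0]
gripper_width: 0.0277
finger_force: 59.2
```

>>> jog_arm(hand=[-1, -1, -1, -1, -1, -1, -1, -1], translation=[[0, 0, 0.03], [0, 0, 0.09], [0, 0, 0.16], [0, 0, 0.23], [0, 0, 0.3], [0, 0, 0.36], [0, 0, 0.4], [0, 0, 0.42]], rot=[[0, 0, 0], [0, 0, 0], [0, 0, 0], [0, 0, 0], [0, 0, 0], [0, 0, 0], [0, 0, 0], [0, 0, 0]])

```text
t: 7.02
eef_pos: [0.5657, 0.0523, 0.1056]
ee_rot: [-0.0, 0.999, 0.05, -0.001]
contact_force: [-0.1, -0.4, -1.6]
gripper_width: 0.0279
finger_force: 59.2
```

>>> jog_arm(hand=[-1, -1, -1, -1, -1, -1, -1, -1], translation=[[0, 0, 0], [0, 0, 0], [0, 0, 0], [0, 0, -0.02], [0, 0, -0.06], [0, 0, -0.13], [0, 0, -0.22], [0, 0, -0.3]], rot=[[0, 0, 0], [0, 0, 0], [0, 0, 0], [0, 0, 0], [0, 0, 0], [0, 0, 0], [0, 0, 0], [0, 0, 0]])

```text
t: 7.68
eef_pos: [0.5664, 0.0523, 0.1536]
ee_rot: [-0.0, 0.999, 0.05, 0.0]
contact_force: [0.6, 0.2, -0.9]
gripper_width: 0.0279
finger_force: 59.2
```

>>> jog_arm(hand=[-1, -1, -1, -1, -1, -1, -1, -1], translation=[[0, 0, -0.1], [0, 0, -0.22], [0, 0, -0.34], [0, 0, -0.44], [0, 0, -0.5], [0, 0, -0.53], [0, 0, -0.53], [0, 0, -0.53]], rot=[[0, 0, 0], [0, 0, 0], [0, 0, 0], [0, 0, 0], [0, 0, 0], [0, 0, 0], [0, 0, 0], [0, 0, 0]])

```text
t: 8.35
eef_pos: [0.5659, 0.0522, 0.2309]
ee_rot: [0.0, 0.999, 0.05, -0.0]
contact_force: [-0.0, 0.3, -2.2]
gripper_width: 0.028
finger_force: 59.2
```

```bash
python3 - <<'E'
from h import *
go((.442,.322,.231))
E
```

```text
t 8.35 p [0.5659 0.0522 0.2309] R [[0.995, 0.099, -0.0], [0.099, -0.995, -0.0], [-0.0, 0.0, -1.0]] F [-0.   0.3 -2.2] w 0.027978355569105988 q [ 0.18  0.34 -0.4   1.75  0.15  1.08 -1.75]
(0.442, 0.322, 0.231) [-0.643 -1.872 -0.   ]
```

>>> jog_arm(hand=[-1, -1, -1, -1, -1, -1, -1, -1], translation=[[-0.01, -0.05, 0], [-0.05, -0.15, 0], [-0.1, -0.28, 0], [-0.15, -0.43, 0], [-0.2, -0.58, 0], [-0.25, -0.73, 0], [-0.29, -0.85, 0], [-0.32, -0.93, 0]], rot=[[0, 0, 0], [0, 0, 0], [0, 0, 0], [0, 0, 0], [0, 0, 0], [0, 0, 0], [0, 0, 0], [0, 0, 0]])

```text
t: 9.02
eef_pos: [0.503, 0.1886, 0.2307]
ee_rot: [-0.0, 0.999, 0.051, -0.001]
contact_force: [0.5, 0.3, -1.8]
gripper_width: 0.0277
finger_force: 59.2
```

>>> jog_arm(hand=[-1, -1, -1, -1, -1, -1, -1, -1], translation=[[-0.04, -0.1, 0], [-0.09, -0.24, 0], [-0.14, -0.39, 0], [-0.19, -0.54, 0], [-0.24, -0.69, 0], [-0.28, -0.81, 0], [-0.31, -0.9, 0], [-0.32, -0.93, 0]], rot=[[0, 0, 0], [0, 0, 0], [0, 0, 0], [0, 0, 0], [0, 0, 0], [0, 0, 0], [0, 0, 0], [0, 0, 0]])

```text
t: 9.68
eef_pos: [0.4414, 0.3223, 0.2309]
ee_rot: [-0.0, 0.999, 0.051, -0.001]
contact_force: [1.6, -0.2, -0.9]
gripper_width: 0.0275
finger_force: 59.2
```

>>> jog_arm(hand=[-1, -1, -1, -1, -1, -1, -1, -1], translation=[[0, 0, 0.04], [0, 0, 0.12], [0, 0, 0.24], [0, 0, 0.38], [0, 0, 0.52], [0, 0, 0.64], [0, 0, 0.74], [0, 0, 0.8]], rot=[[0, 0, 0], [0, 0, 0], [0, 0, 0], [0, 0, 0], [0, 0, 0], [0, 0, 0], [0, 0, 0], [0, 0, 0]])

```text
t: 10.35
eef_pos: [0.4426, 0.3183, 0.1085]
ee_rot: [0.001, 0.999, 0.049, -0.001]
contact_force: [0.1, -0.1, -1.7]
gripper_width: 0.0279
finger_force: 59.2
```

```bash
python3 - <<'E'
from h import *
b=get_image("side")[240:370,290:410]
cv2.imwrite("pics/tray.png",cv2.resize(b,None,fx=4,fy=4,interpolation=cv2.INTER_CUBIC))
go((.442,.322,.0855))
E
```

```text
t 10.4 p [0.4422 0.3183 0.1078] R [[0.995, 0.098, -0.003], [0.098, -0.995, -0.002], [-0.004, 0.002, -1.0]] F [-0.5 -1.8 -4.4] w 0.02782522570594662 q [-0.29  0.48 -0.49  1.9   0.3   0.84 -2.41]
(0.442, 0.322, 0.0855) [ 0.002 -0.025  0.149]
```

View pics/tray.png

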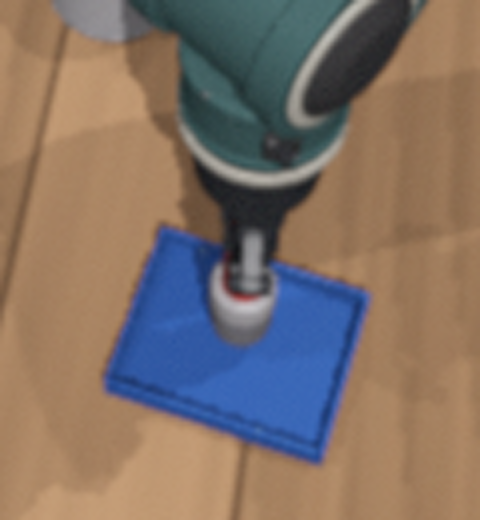

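The brush is over the tray floor, well inside the rim, with its bristle end at about (240,335) in the crop. Lowering gently.

>>> jog_arm(hand=[-1, -1, -1, -1, -1, -1, -1, -1], translation=[[0, 0, 0.02], [0, 0, 0.04], [0, 0, 0.06], [0, 0, 0.08], [0, 0, 0.1], [0, 0, 0.11], [0, 0, 0.12], [0, 0, 0.12]], rot=[[0, 0, 0], [0, 0, 0], [0, 0, 0], [0, 0, 0], [0, 0, 0], [0, 0, 0], [0, 0, 0], [0, 0, 0]])

```text
t: 11.07
eef_pos: [0.4428, 0.3203, 0.0931]
ee_rot: [0.0, 0.999, 0.05, -0.0]
contact_force: [0.2, 0.2, -1.6]
gripper_width: 0.0279
finger_force: 59.2
```

```bash
python3 - <<'E'
from h import *
go((.442,.322,.0855))
E
```

```text
t 11.0667 p [0.4428 0.3203 0.0931] R [[0.995, 0.099, -0.0], [0.099, -0.995, -0.0], [-0.0, 0.0, -1.0]] F [ 0.2  0.2 -1.6] w 0.027946366428472872 q [-0.3   0.5  -0.48  1.91  0.31  0.81 -2.42]
(0.442, 0.322, 0.0855) [-0.004 -0.012  0.051]
```

>>> jog_arm(hand=[-1, -1, -1, -1, -1, -1, -1, -1], translation=[[0, 0, 0.007], [0, 0, 0.014], [0, 0, 0.021], [0, 0, 0.028], [0, 0, 0.034], [0, 0, 0.039], [0, 0, 0.043], [0, 0, 0.043]], rot=[[0, 0, 0], [0, 0, 0], [0, 0, 0], [0, 0, 0], [0, 0, 0], [0, 0, 0], [0, 0, 0], [0, 0, 0]])

```text
t: 11.73
eef_pos: [0.4428, 0.3203, 0.0867]
ee_rot: [0.0, 0.999, 0.05, -0.0]
contact_force: [-0.4, -0.2, -1.6]
gripper_width: 0.0275
finger_force: 59.2
```

>>> jog_arm(hand=[-1, -1, -1, -1, -1, -1, -1, -1], translation=[[0, 0, 0.002], [0, 0, 0.004], [0, 0, 0.006], [0, 0, 0.008], [0, 0, 0.01], [0, 0, 0.01], [0, 0, 0.01], [0, 0, 0.01]], rot=[[0, 0, 0], [0, 0, 0], [0, 0, 0], [0, 0, 0], [0, 0, 0], [0, 0, 0], [0, 0, 0], [0, 0, 0]])

```text
t: 12.4
eef_pos: [0.4428, 0.3203, 0.0854]
ee_rot: [-0.0, 0.999, 0.05, -0.0]
contact_force: [1.3, 0.9, -1.7]
gripper_width: 0.0279
finger_force: 59.2
```

>>> jog_arm(hand=[-1, -1, -1, -1, -1, -1, -1, -1], translation=[[0, 0, 0.002], [0, 0, 0.004], [0, 0, 0.006], [0, 0, 0.008], [0, 0, 0.01], [0, 0, 0.01], [0, 0, 0.01], [0, 0, 0.01]], rot=[[0, 0, 0], [0, 0, 0], [0, 0, 0], [0, 0, 0], [0, 0, 0], [0, 0, 0], [0, 0, 0], [0, 0, 0]])

```text
t: 13.07
eef_pos: [0.4431, 0.3206, 0.0845]
ee_rot: [-0.0, 0.999, 0.05, 0.0]
contact_force: [-2.1, -1.7, 10.8]
gripper_width: 0.0281
finger_force: 60.4
```

>>> jog_arm(hand=[-0.3, -0.2, -0.1, 0.1, 0.4, 0.7, 1, 1], translation=[[0, 0, 0], [0, 0, 0], [0, 0, 0], [0, 0, 0], [0, 0, 0], [0, 0, 0], [0, 0, 0], [0, 0, 0]], rot=[[0, 0, 0], [0, 0, 0], [0, 0, 0], [0, 0, 0], [0, 0, 0], [0, 0, 0], [0, 0, 0], [0, 0, 0]])

```text
t: 13.73
eef_pos: [0.4428, 0.3203, 0.0838]
ee_rot: [-0.0, 0.999, 0.05, -0.0]
contact_force: [0.3, 0.1, 0.2]
gripper_width: 0.0852
finger_force: 0.0
```

>>> jog_arm(hand=[1, 1, 1, 1, 1, 1, 1, 1], translation=[[0, 0, 0], [0, 0, 0], [0, 0, 0], [0, 0, -0.03], [0, 0, -0.1], [0, 0, -0.2], [0, 0, -0.3], [0, 0, -0.4]], rot=[[0, 0, 0], [0, 0, 0], [0, 0, 0], [0, 0, 0], [0, 0, 0], [0, 0, 0], [0, 0, 0], [0, 0, 0]])

```text
t: 14.4
eef_pos: [0.4428, 0.3205, 0.1455]
ee_rot: [-0.0, 0.999, 0.05, 0.0]
contact_force: [0.5, 0.0, -0.6]
gripper_width: 0.0851
finger_force: 0.0
```

>>> jog_arm(hand=[1, 1, 1, 1, 1, 1, 1, 1], translation=[[0, 0, -0.12], [0, 0, -0.26], [0, 0, -0.4], [0, 0, -0.54], [0, 0, -0.68], [0, 0, -0.8], [0, 0, -0.9], [0, 0, -0.95]], rot=[[0, 0, 0], [0, 0, 0], [0, 0, 0], [0, 0, 0], [0, 0, 0], [0, 0, 0], [0, 0, 0], [0, 0, 0]])

```text
t: 15.07
eef_pos: [0.443, 0.3207, 0.2892]
ee_rot: [-0.001, 0.999, 0.05, 0.001]
contact_force: [0.4, 0.5, 0.7]
gripper_width: 0.0851
finger_force: 0.0
```

```bash
python3 - <<'E'
from h import *
s=get_image("side");t=get_image("top")
print(blob(s,(0,170,70),(6,255,255),(290,240,410,370)))
b=s[170:370,280:400];cv2.imwrite("pics/rel.png",cv2.resize(b,None,fx=2.9,fy=2.9,interpolation=cv2.INTER_CUBIC))
go((.70,.067,.29),(.70,.067,.185))
E
```

```text
((np.float64(350.33526011560696), np.float64(308.91907514450867)), (173, np.int64(346), np.int64(356), np.int64(300), np.int64(319)))
t 15.1667 p [0.443  0.3206 0.2878] R [[0.995, 0.1, 0.002], [0.1, -0.995, 0.001], [0.002, -0.001, -1.0]] F [0.2 0.5 0.4] w 0.08507710660646182 q [-0.22  0.27 -0.56  1.73  0.15  1.19 -2.29]
(0.7, 0.067, 0.29) [ 1.536  1.853 -0.013]
(0.7, 0.067, 0.185) [1.535 1.854 0.687]
```

View pics/rel.png

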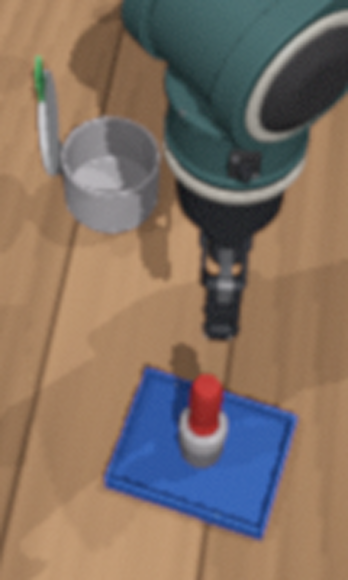

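The brush stands upright in the tray at about (203,430) in the crop, with the gripper clear above it. The lid's tongue is still up at (38,80). Next I'll go behind the lid with the fingers shut.

>>> jog_arm(hand=[-1, -1, -1, -1, -1, -1, -1, -1], translation=[[0.04, 0.05, 0], [0.12, 0.15, 0], [0.22, 0.28, 0], [0.33, 0.42, 0], [0.45, 0.57, 0], [0.57, 0.72, 0], [0.67, 0.84, 0], [0.74, 0.93, 0]], rot=[[0, 0, 0], [0, 0, 0], [0, 0, 0], [0, 0, 0], [0, 0, 0], [0, 0, 0], [0, 0, 0], [0, 0, 0]])

```text
t: 15.83
eef_pos: [0.5686, 0.1894, 0.2848]
ee_rot: [0.0, 0.999, 0.049, -0.001]
contact_force: [-0.1, 0.6, -0.0]
gripper_width: 0.0001
finger_force: 0.0
```

>>> jog_arm(hand=[-1, -1, -1, -1, -1, -1, -1, -1], translation=[[0.08, 0.1, 0], [0.19, 0.23, 0], [0.31, 0.38, 0], [0.43, 0.53, 0], [0.54, 0.68, 0], [0.64, 0.81, 0], [0.71, 0.89, 0], [0.74, 0.92, 0]], rot=[[0, 0, 0], [0, 0, 0], [0, 0, 0], [0, 0, 0], [0, 0, 0], [0, 0, 0], [0, 0, 0], [0, 0, 0]])

```text
t: 16.5
eef_pos: [0.6924, 0.0627, 0.2842]
ee_rot: [0.001, 0.999, 0.048, -0.001]
contact_force: [-0.3, -0.7, -0.1]
gripper_width: -0.0002
finger_force: 0.0
```

```bash
python3 - <<'E'
from h import *
s=get_image("side")
b=s[130:260,250:380];cv2.imwrite("pics/lid.png",cv2.resize(b,None,fx=4,fy=4,interpolation=cv2.INTER_CUBIC))
go((.69,.068,.185))
E
```

```text
t 16.55 p [0.6923 0.0634 0.2844] R [[0.995, 0.097, -0.002], [0.097, -0.995, -0.001], [-0.002, 0.001, -1.0]] F [ 0.9 -0.9 -0.6] w -5.615262470180481e-05 q [ 0.12  0.54 -0.39  1.34  0.21  1.3  -1.75]
(0.69, 0.068, 0.185) [-0.011 -0.032  0.663]
```

View pics/lid.png

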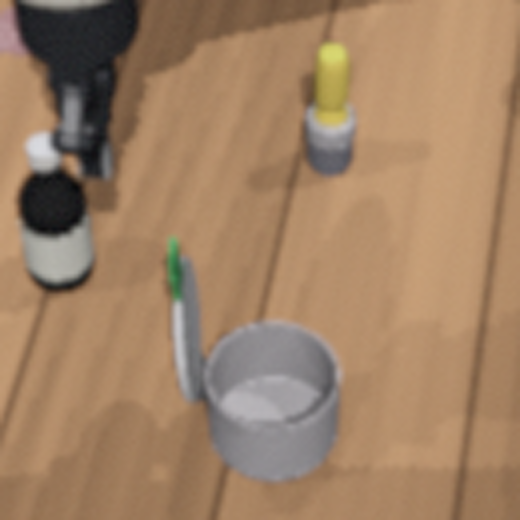

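The shut fingers (95,178) hang behind the lid, whose tongue is at (175,265), and the bottle is well clear. Descending behind the lid, then swinging it.

>>> jog_arm(hand=[-1, -1, -1, -1, -1, -1, -1, -1], translation=[[0, -0.01, 0.04], [0, -0.02, 0.12], [0, -0.03, 0.22], [0, -0.03, 0.34], [0, -0.03, 0.46], [0, -0.03, 0.56], [0, -0.03, 0.63], [0, -0.03, 0.66]], rot=[[0, 0, 0], [0, 0, 0], [0, 0, 0], [0, 0, 0], [0, 0, 0], [0, 0, 0], [0, 0, 0], [0, 0, 0]])

```text
t: 17.22
eef_pos: [0.6895, 0.0716, 0.1851]
ee_rot: [-0.0, 0.999, 0.051, -0.001]
contact_force: [-0.6, -0.2, -0.0]
gripper_width: -0.0003
finger_force: 0.0
```

>>> jog_arm(hand=[-1, -1, -1, -1, -1, -1, -1, -1], translation=[[-0.03, 0, 0], [-0.08, 0, 0], [-0.13, 0, 0], [-0.18, 0, 0], [-0.23, 0, 0], [-0.27, 0, 0], [-0.3, 0, 0], [-0.32, 0, 0]], rot=[[0, 0, 0], [0, 0, 0], [0, 0, 0], [0, 0, 0], [0, 0, 0], [0, 0, 0], [0, 0, 0], [0, 0, 0]])

```text
t: 17.88
eef_pos: [0.6427, 0.0658, 0.1878]
ee_rot: [0.0, 0.999, 0.05, 0.0]
contact_force: [0.6, -0.4, 0.8]
gripper_width: -0.0002
finger_force: 0.5
```

```bash
python3 - <<'E'
from h import *
s=get_image("side")
print(blob(s,(45,120,30),(80,255,255),(270,180,350,250)))
go((.69,.068,.185))
E
```

```text
((np.float64(297.5), np.float64(195.0)), (10, np.int64(297), np.int64(298), np.int64(191), np.int64(199)))
t 17.9333 p [0.6425 0.0658 0.1876] R [[0.995, 0.099, 0.0], [0.099, -0.995, -0.0], [0.0, 0.0, -1.0]] F [1.8 0.6 0.4] w 0.00012491274921208796 q [ 0.13  0.52 -0.39  1.59  0.22  1.07 -1.79]
(0.69, 0.068, 0.185) [0.316 0.017 0.018]
```

>>> jog_arm(hand=[-1, -1, -1, -1, -1, -1, -1, -1], translation=[[-0.05, 0, 0], [-0.12, 0, 0], [-0.2, 0, 0], [-0.28, 0, 0], [-0.36, 0, 0.03], [-0.43, 0, 0.06], [-0.48, 0, 0.09], [-0.51, 0, 0.1]], rot=[[0, 0, 0], [0, 0, 0], [0, 0, 0], [0, 0, 0], [0, 0, 0], [0, 0, 0], [0, 0, 0], [0, 0, 0]])

```text
t: 18.6
eef_pos: [0.5659, 0.0582, 0.1717]
ee_rot: [0.0, 0.999, 0.05, -0.0]
contact_force: [0.9, 0.4, -0.2]
gripper_width: 0.0001
finger_force: 0.3
```

```bash
python3 - <<'E'
from h import *
s=get_image("side")
print(blob(s,(45,120,30),(80,255,255),(270,180,350,250)))
go((.69,.068,.185))
E
```

```text
((np.float64(326.6190476190476), np.float64(201.61904761904762)), (21, np.int64(322), np.int64(328), np.int64(198), np.int64(207)))
t 18.65 p [0.5657 0.0582 0.1718] R [[0.995, 0.1, -0.001], [0.1, -0.995, -0.0], [-0.001, 0.0, -1.0]] F [0.2 0.9 0.3] w 0.0003724907037874547 q [ 0.17  0.41 -0.41  1.8   0.2   0.97 -1.79]
(0.69, 0.068, 0.185) [ 0.831  0.018 -0.089]
```

>>> jog_arm(hand=[-1, -1, -1, -1, -1, -1, -1, -1], translation=[[-0.04, 0, 0.03], [-0.09, 0, 0.08], [-0.13, 0, 0.14], [-0.18, 0, 0.2], [-0.22, 0, 0.27], [-0.26, 0, 0.34], [-0.28, 0, 0.4], [-0.3, 0, 0.44]], rot=[[0, 0, 0], [0, 0, 0], [0, 0, 0], [0, 0, 0], [0, 0, 0], [0, 0, 0], [0, 0, 0], [0, 0, 0]])

```text
t: 19.32
eef_pos: [0.5213, 0.0538, 0.1049]
ee_rot: [-0.0, 0.999, 0.05, -0.001]
contact_force: [0.0, -0.0, -0.0]
gripper_width: -0.0004
finger_force: 0.2
```

```bash
python3 - <<'E'
from h import *
s=get_image("side")
print(blob(s,(45,120,30),(80,255,255),(270,180,370,260)))
go((.69,.068,.185))
E
```

```text
((np.float64(342.56), np.float64(217.36)), (25, np.int64(341), np.int64(344), np.int64(214), np.int64(220)))
t 19.3667 p [0.5207 0.0537 0.1043] R [[0.995, 0.1, -0.002], [0.1, -0.995, -0.0], [-0.002, -0.0, -1.0]] F [-2.   1.  -1.6] w -0.0002509099179234353 q [ 0.17  0.43 -0.4   1.96  0.23  0.79 -1.83]
(0.69, 0.068, 0.185) [ 1.131  0.018 -0.541]
```

>>> jog_arm(hand=[-1, -1, -1, -1, -1, -1, -1, -1], translation=[[-0.01, 0, 0.03], [-0.01, 0, 0.06], [-0.02, 0, 0.09], [-0.02, 0, 0.11], [-0.02, 0, 0.13], [-0.02, 0, 0.145], [-0.02, 0, 0.15], [-0.02, 0, 0.15]], rot=[[0, 0, 0], [0, 0, 0], [0, 0, 0], [0, 0, 0], [0, 0, 0], [0, 0, 0], [0, 0, 0], [0, 0, 0]])

```text
t: 20.03
eef_pos: [0.5192, 0.0536, 0.0837]
ee_rot: [-0.0, 0.999, 0.05, -0.0]
contact_force: [-0.2, -0.3, 0.9]
gripper_width: 0.0002
finger_force: 0.0
```

>>> jog_arm(hand=[-1, -1, -1, -1, -1, -1, -1, -1], translation=[[0, 0, 0.004], [0, 0, 0.008], [0, 0, 0.012], [0, 0, 0.016], [0, 0, 0.018], [0, 0, 0.02], [0, 0, 0.02], [0, 0, 0.02]], rot=[[0, 0, 0], [0, 0, 0], [0, 0, 0], [0, 0, 0], [0, 0, 0], [0, 0, 0], [0, 0, 0], [0, 0, 0]])

```text
t: 20.7
eef_pos: [0.5192, 0.0536, 0.0808]
ee_rot: [-0.0, 0.999, 0.05, -0.0]
contact_force: [-0.1, 0.8, 0.0]
gripper_width: 0.0001
finger_force: 0.0
```

>>> jog_arm(hand=[-1, -1, -1, -1, -1, -1, -1, -1], translation=[[0, 0, 0.002], [0, 0, 0.004], [0, 0, 0.006], [0, 0, 0.008], [0, 0, 0.01], [0, 0, 0.01], [0, 0, 0.01], [0, 0, 0.01]], rot=[[0, 0, 0], [0, 0, 0], [0, 0, 0], [0, 0, 0], [0, 0, 0], [0, 0, 0], [0, 0, 0], [0, 0, 0]])

```text
t: 21.37
eef_pos: [0.5193, 0.0536, 0.0801]
ee_rot: [0.0, 0.999, 0.05, 0.0]
contact_force: [-7.3, -0.7, 20.6]
gripper_width: -0.0001
finger_force: 10.2
```

The lid is seated on the rim. Backing off upwards.

>>> jog_arm(hand=[-1, -1, -1, -1, -1, -1, -1, -1], translation=[[0, 0, -0.02], [0, 0, -0.08], [0, 0, -0.2], [0, 0, -0.34], [0, 0, -0.5], [0, 0, -0.66], [0, 0, -0.8], [0, 0, -0.9]], rot=[[0, 0, 0], [0, 0, 0], [0, 0, 0], [0, 0, 0], [0, 0, 0], [0, 0, 0], [0, 0, 0], [0, 0, 0]])

```text
t: 22.03
eef_pos: [0.5196, 0.0538, 0.2169]
ee_rot: [-0.0, 0.999, 0.05, 0.001]
contact_force: [0.9, -0.4, 0.0]
gripper_width: 0.0002
finger_force: 0.0
```

>>> jog_arm(hand=[-1, -1, -1, -1, -1, -1, -1, -1], translation=[[-0.05, 0, -0.06], [-0.12, 0, -0.12], [-0.2, 0, -0.18], [-0.3, 0, -0.24], [-0.4, 0, -0.28], [-0.47, 0, -0.3], [-0.5, 0, -0.3], [-0.5, 0, -0.3]], rot=[[0, 0, 0], [0, 0, 0], [0, 0, 0], [0, 0, 0], [0, 0, 0], [0, 0, 0], [0, 0, 0], [0, 0, 0]])

```text
t: 22.7
eef_pos: [0.4439, 0.0459, 0.2593]
ee_rot: [0.0, 0.999, 0.05, 0.0]
contact_force: [0.9, -0.0, -0.4]
gripper_width: -0.0004
finger_force: 0.0
```

```bash
python3 - <<'E'
from h import *
s=get_image("side");cv2.imwrite("pics/end.png",cv2.resize(s[120:370,210:430],None,fx=2.4,fy=2.4,interpolation=cv2.INTER_CUBIC))
c,i=blob(s,(45,120,30),(80,255,255),(280,180,380,270));print(c,i,onz("side",*c,.08))
go((.5,0,.3))
E
```

```text
(np.float64(341.0357142857143), np.float64(222.625)) (56, np.int64(337), np.int64(345), np.int64(220), np.int64(226)) [0.51036396 0.04243686 0.08      ]
t 22.75 p [0.4445 0.046  0.2592] R [[0.995, 0.099, 0.0], [0.099, -0.995, -0.0], [0.0, 0.0, -1.0]] F [0.1 0.1 0.4] w -0.00027653836836773725 q [ 0.26  0.08 -0.45  1.99  0.04  1.08 -1.68]
(0.5, 0, 0.3) [ 0.338  0.342 -0.272]
```

View pics/end.png

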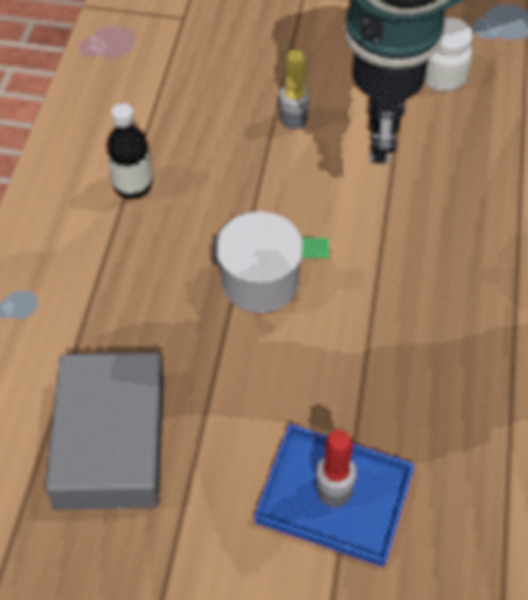

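The side view shows the lid flat on the pot with its tongue at (315,248), the red brush upright in the tray at (337,468), and the bystanders in place. One numeric check of the lid's angle before handing in.

```bash
python3 - <<'E'
from h import *
from cell import ticket
t=get_image("top");s=get_image("side")
try:
    a,i=blob(t,(45,120,30),(80,255,255),(260,195,330,260));b,_=blob(s,(45,120,30),(80,255,255),(280,180,380,270));print(i,tri(a,b))
except Exception as e:print("hidden",e)
g=cv2.cvtColor(t,cv2.COLOR_BGR2GRAY)
o=cv2.imread("pics/top0.png");d=np.abs(t.astype(int)-o).max(2)
for n,(x0,y0,x1,y1) in dict(yellow=(383,182,408,210),bottle=(315,112,345,150),box=(160,140,235,200),jar=(435,252,472,285)).items():print(n,np.median(d[y0:y1,x0:x1]),d[y0:y1,x0:x1].max())
E
```

```text
hidden zero-size array to reduction operation minimum which has no identity
yellow 12.0 62
bottle 10.0 17
box 9.0 17
jar 16.0 36h.py:17: RuntimeWarning: Mean of empty slice.
  ys,xs=np.nonzero(m);return (xs.mean()+x0,ys.mean()+y0),(len(xs),xs.min()+x0,xs.max()+x0,ys.min()+y0,ys.max()+y0)
  ret = ret.dtype.type(ret / rcount)
```

>>> jog_arm(hand=[-1, -1, -1, -1, -1, -1, -1, -1], translation=[[0, 0.06, 0], [0, 0.16, 0], [0, 0.3, 0], [0, 0.45, 0], [0, 0.6, 0], [0, 0.75, 0], [0, 0.9, 0], [0, 1, 0]], rot=[[0, 0, 0], [0, 0, 0], [0, 0, 0], [0, 0, 0], [0, 0, 0], [0, 0, 0], [0, 0, 0], [0, 0, 0]])

```text
t: 23.52
eef_pos: [0.4596, -0.106, 0.2589]
ee_rot: [-0.0, 0.999, 0.049, -0.0]
contact_force: [-1.1, 0.3, 0.4]
gripper_width: 0.0002
finger_force: 0.0
```

>>> jog_arm(hand=[-1, -1, -1, -1, -1, -1, -1, -1], translation=[[0, 0.1, 0], [0, 0.25, 0], [0, 0.4, 0], [0, 0.55, 0], [0, 0.7, 0], [0, 0.85, 0], [0, 0.95, 0], [0, 1, 0]], rot=[[0, 0, 0], [0, 0, 0], [0, 0, 0], [0, 0, 0], [0, 0, 0], [0, 0, 0], [0, 0, 0], [0, 0, 0]])

```text
t: 24.18
eef_pos: [0.4742, -0.2548, 0.2587]
ee_rot: [-0.0, 0.999, 0.049, -0.0]
contact_force: [0.5, 0.4, 0.7]
gripper_width: -0.0001
finger_force: 0.0
```

```bash
python3 - <<'E' 2>&1 | grep -v Warn
from h import *
t=get_image("top");s=get_image("side")
a,i=blob(t,(45,120,30),(80,255,255),(260,195,330,260));b,_=blob(s,(45,120,30),(80,255,255),(280,180,380,270));print(a,i,tri(a,b),onz("top",*a,.08))
print(blob(s,(0,170,70),(6,255,255),(290,240,410,370)))
E
```

```text
(np.float64(294.568), np.float64(231.28)) (125, np.int64(289), np.int64(300), np.int64(225), np.int64(238)) (array([0.50912213, 0.04224657, 0.07754201]), np.float64(0.0026703973349686615)) [0.50743378 0.04220358 0.08      ]
((np.float64(350.3333333333333), np.float64(309.0833333333333)), (168, np.int64(346), np.int64(355), np.int64(300), np.int64(319)))
```

The tongue triangulates to z ≈ 0.078 m, so the lid is shut. The red brush hasn't moved since it was released.

```bash
python3 -c "
from cell import ticket
print(ticket.finish_job())"
```

```text
the job is handed in; nothing more can be done
None
```

The red brush was dipped in the pot with its bristles below the rim and now stands upright in the blue drip tray. The lid is fully shut, the other items show no sign of having moved, and the job was handed in at about 24 s.

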